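# Click the tube tray onto its ball-lock stand

### The job

Pick up the loose tube tray by its upright sleeve, slide the sleeve down over the post of the stand and press it gently down against the sprung seat until the balls in the post click out over the sleeve's upper edge and hold the tray down; do not force it on after the click. Let go and leave the tray locked level on the stand, and leave the petri dish and the eyepiece where they stand.

Things in the scene. Friction and masses are not known exactly. Their poses are not given: they have to be found in the camera images.
- tray_centre (a point): centre of the loose tube tray, on its sleeve's axis, 24 mm above its underside. The sleeve is a plain metal tube 34 mm outside, 18.4 mm bore, 48 mm tall, open at both ends; a white plate 100x100x8 mm with four 17 mm holes surrounds its foot. Grip the sleeve above the plate. 0.08 to 0.13 kg. Once locked, the post's tip stands 19 mm above the sleeve, at most 24 mm if pressed on.
- tray: the loose tube tray (plate with sleeve), origin at the centre of its underside; z is the sleeve's axis, x and y run along the plate's edges; any turn about z will do
- stand: fixed stand: grey 90x90x14 mm base, socket and an upright steel post 16 mm thick with a tapered 8 mm tip. Origin: centre of its underside; z is the post's axis. Two sprung balls on opposite sides of the post stand out 4 mm, 15 mm below the tip. The post is set at a height that is not measured: tip 125 to 165 mm above the worktop. Seat top lies 63 mm below the tip.
- seat (a joint): downward travel (m) of the sprung black seat, a 32 mm ring round the post: 0 free (top 63 mm below the tip), 0.007 on its stiff rubber bumper. Its spring pushes up with 3 N, 5 N at the end; the bumper gives 1.5 mm more, rising to 12 N, then is rigid. Earlier, the balls resist the sleeve's foot (10 N or less). They click out over its top at about 0.004, and hold it there. Not locked, the tray is lifted back to 0.
- petri_dish: loose round dish 62 mm wide, 15 mm high, a bystander; origin at the centre of its underside
- eyepiece: loose black eyepiece 34 mm wide, 48 mm tall, a bystander; origin at the centre of its underside
Not all that is in view belongs to the job. What is shaped like the stand but purple is not meant.

How it is judged:
By the outcome, as a careful person would: the job done as asked, in the order asked, and still so for the second after the job is handed in, with the robot touching nothing.
It also fails if it takes over 59 s, if anything falls off the work surface, if the arm or the gripper's body presses on something with over 40 N, if the wrist force passes 120 N, or if a joint passes its speed limit or range.

### The arm

A 6-joint arm with a two-finger parallel gripper is mounted at the origin on a cart in front of the work surface, level with it; the furniture and walls round the work are solid. World frame = base frame: x ahead of the robot, y to its left, z up, the work surface at z = 0. Lengths are in m, angles in rad, forces in N, time in s.
With the tool pointing down it reaches from about 0.375 to 0.9 m from the base axis. Payload 3.1 kg.
Tool frame: the origin (TCP) lies at the centre of the arm's flange, where the gripper is bolted on; the fingertips stand 173 mm ahead of it and the grasp point (between the pads) lies 155 mm ahead of it (tip_extent is the distance from the TCP to the fingertips, in m); z points along the fingers, y is the direction in which the jaws open and shut (so a half turn about z gives the same grasp; the last joint's range is limited). The gripper opens to 85 mm and grips with 20 to 120 N. Pads are 22 mm wide; open, the fingers measure 114 mm over their backs; the gripper's body (76 mm by 85 mm) begins 54 mm behind the grasp point. The pads swing forward as they close: fully open they stand 13 mm farther back than shut.
Start: joints at [-1.528, 0.527, 1.433, -0, 1.181, -0.178], TCP at [0.138, -0.61, 0.405] pointing down, gripper open.
Joint ranges: [-3.08, 3.08], [-0.75, 2.2], [0.22, 2.44], [-1.43, 4.57], [0, 2.65], [-2.85, 2.85]. Speed limits (rad/s): [2.79, 2.79, 3.14, 3.14, 3.14, 3.14].

### API

Orientations are given as a unit quaternion [x, y, z, w].
In Python, from station import sense, snapshot, sign_off, tip_extent gives the robot as it stands. The module is installed in compiled form; this text tells all that it offers.
- The arm moves only by the tool servo_tool, never from a script. Its argument "rows" is a list of rows, each a list of 3 entries, a list of its own where there are three numbers: the shift along the tool's x, y, z in mm, then the turn about the tool's z in degrees, then the opening, from -1 (shut) to 1 (fully open), so that 0 is half open. A call has 1 to 8 rows; each row is the pose to reach, as a shift and turn from the pose measured when the call began, along the tool's axes at that moment; what a row does not reach only later rows make up. A row lasts 1/10 s, in which the tool goes at most 50 mm and 8.59 degrees, less where a joint would pass 70% of its speed; a pose out of reach is approached as far as the arm can. A call with a gripper value outside its range is refused whole. The fingers move at their own pace and stop on an object; "force" is the grip in N (left out, the last holds). Time passes only in rows, so rows that repeat a pose let the fingers close. It gives the time, the measured TCP pose, the force and the opening at its end, in the units of the state.
- sense(): the state, without advancing time (a new reading comes with each control period).
- snapshot(name): name is "scene" or "side" or "wrist"; returns a dict with "image" (480x640x3 uint8, blue, green, red), "z_map" (480x640 float32, m along the optical axis (not along the pixel's ray), 0 where there is no reading), "vertical_fov" (degrees; the focal length in pixels is half the picture's height over the tangent of half this angle, whatever the lens; pixels are square), "cx", "cy" (the principal point, pixels), "k1" (the pictures are not rectified: a ray, as slopes to the right and down, at radius r is drawn at 1 + k1 r^2 times it, then the intrinsics apply), "cam_to_world" (4x4, takes a point from camera to world coordinates). Camera axes: x right, y down, z forward; pixel columns grow to the right and rows downward; lengths in m; the calibration is good to about 2 mm. A picture is of the moment at which its call begins.
- sign_off(): hands the job in, once; it reports no verdict.
The state is a dict: "t": time; "q": joint angles; "qd": joint speeds; "tau": joint torques, N m; "tcp_pos": TCP position; "tool_rot": TCP orientation; "force": force on the tool from outside, world axes, zero at the start; "ft_torque": the same for the moment, N m; "finger_gap": opening from 0.0 (shut) to 1.0 (fully open).
Only numpy, scipy, OpenCV 4.12 (cv2) and the standard library are available. Lean on these libraries where they do the work, as an engineer would, in place of code of your own. Each camera call takes 0.05 s, during which the arm holds its last target. There are 200 camera calls.

## Working session

There is one attempt and no reset: what is moved stays moved. The work goes in short steps, Python scripts to look and compute and a tool call to move; the robot and the scene stay as the last step left them, time stands still between calls to the robot, and variables do not carry over. Pictures are saved under pics/ and viewed, about 8 in all and at most 12, crops included, and the job is handed in when it is done.

Besides the shell and the picture viewer there is one more tool, called after ">>>" as name(argument=value, ...) on one line, values as JSON. servo_tool: Moves the arm, as the interface text tells. Its arguments: {"type":"object","properties":{"rows":{"type":"array"},"force":{"type":"number"}},"required":["rows"]}

```bash
mkdir -p pics; cat > h.py <<'E'
import numpy as np, cv2
from station import sense, snapshot, sign_off, tip_extent
def snap(name,fn):
    s=snapshot(name); cv2.imwrite('pics/'+fn+'.png',s['image']); np.savez('pics/'+fn+'.npz',**{k:v for k,v in s.items()}); return s
def load(fn): return dict(np.load('pics/'+fn+'.npz'))
def rays(s,uv):
    f=240/np.tan(np.radians(float(s['vertical_fov']))/2)
    uv=np.asarray(uv,float).reshape(-1,1,2)
    K=np.array([[f,0,float(s['cx'])],[0,f,float(s['cy'])],[0,0,1]])
    return cv2.undistortPointsIter(uv,K,np.array([float(s['k1']),0,0,0,0]),None,None,(3,50,1e-10)).reshape(-1,2)
def pts(s,uv,z=None):
    uv=np.asarray(uv).reshape(-1,2); r=rays(s,uv)
    if z is None: z=np.array([s['z_map'][int(round(v)),int(round(u))] for u,v in uv])
    c=np.c_[r*np.reshape(z,(-1,1)),np.reshape(z,(-1,1))*np.ones((len(r),1))]
    T=s['cam_to_world']; return c@T[:3,:3].T+T[:3,3]
def atz(s,uv,h):
    r=rays(s,uv); T=s['cam_to_world']; d=np.c_[r,np.ones(len(r))]@T[:3,:3].T
    return T[:3,3]+d*((h-T[2,3])/d[:,2])[:,None]
def cloud(s):
    vv,uu=np.mgrid[0:480,0:640]; uv=np.c_[uu.ravel(),vv.ravel()]; return pts(s,uv,s['z_map'].ravel()).reshape(480,640,3)
E
python3 - <<'E'
from h import *
for n in ['scene','side','wrist']:
    s=snap(n,n+'0'); print(n,s['cam_to_world'].round(3).tolist(),s['vertical_fov'],s['k1'])
a=[cv2.imread(f'pics/{n}0.png') for n in ['scene','side']]
print(sense())
E
```

```text
scene [[-0.761, -0.43, 0.485, 0.071], [-0.648, 0.515, -0.561, 0.523], [-0.008, -0.742, -0.67, 0.699], [0.0, 0.0, 0.0, 1.0]] 45.633721413614545 -0.09062130587241413
side [[1.0, -0.012, 0.017, 0.52], [-0.021, -0.417, 0.909, -0.871], [-0.004, -0.909, -0.417, 0.45], [0.0, 0.0, 0.0, 1.0]] 53.464061066758454 -0.040619794417463204
wrist [[0.22, -0.94, -0.26, 0.202], [-0.975, -0.213, -0.057, -0.594], [-0.002, 0.266, -0.964, 0.372], [0.0, 0.0, 0.0, 1.0]] 62.3536450541922 -0.06843085375778346
{'t': 0.15, 'q': array([-1.52748774e+00,  5.28285504e-01,  1.43358561e+00,  1.34826179e-05,
        1.18141059e+00, -1.78495428e-01]), 'qd': array([-0.00064097, -0.00189955, -0.00266465, -0.00055429, -0.00098787,
        0.00060236]), 'tau': array([ 6.98104650e-04, -4.42743909e+01, -1.78276330e+01, -2.41055377e-04,
        5.64107497e-03,  1.06356396e-05]), 'tcp_pos': array([ 0.13751563, -0.6094265 ,  0.40394509]), 'tool_rot': array([ 9.93856602e-01,  1.10672224e-01,  6.32612695e-05, -8.42177209e-04]), 'force': array([0.51179468, 0.5030346 , 0.029452  ]), 'ft_torque': array([ 0.03502195,  0.03523876, -0.01351405]), 'finger_gap': 0.999830281802867}
```

View pics/scene0.png

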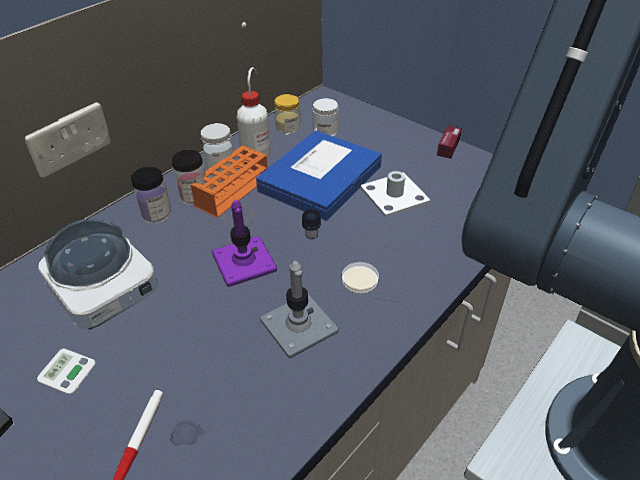

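View pics/side0.png

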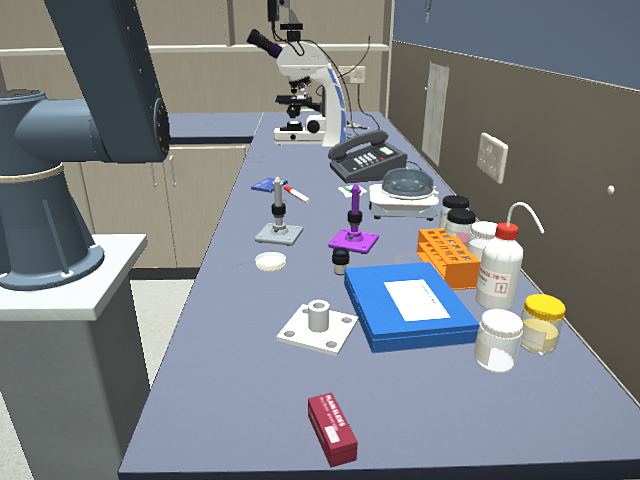

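The scene view shows the tray sleeve at about (396,183), the grey stand's post tip at (295,265), the dish at (360,278) and the eyepiece at (311,222). In the side view the sleeve top is at (318,305) and the grey post tip at (278,180). The purple stand is the decoy.

```bash
python3 - <<'E'
from h import *
from scipy.optimize import least_squares
def fit(P,r=None):
    f=lambda p:np.hypot(P[:,0]-p[0],P[:,1]-p[1])-p[2]
    m=np.median(P,0); 
    return least_squares(f,[m[0],m[1],.017],loss='soft_l1',f_scale=.002).x
for n,tp,st,ey,d in [('scene0',(396,185),(297,300),(311,225),(360,278)),('side0',(318,318),(279,212),(341,265),(270,262))]:
    s=load(n); C=cloud(s); ok=s['z_map']>0
    print(n)
    for nm,p in [('tray',tp),('stand',st),('eye',ey),('dish',d)]:
        c=C[p[1],p[0]]; near=ok&(np.hypot(C[...,0]-c[0],C[...,1]-c[1])<.07)
        P=C[near]
        print(nm,c.round(4))
        for lo,hi in [(-.005,.004),(.004,.012),(.012,.04),(.04,.055),(.055,.09),(.09,.12),(.12,.175)]:
            Q=P[(P[:,2]>lo)&(P[:,2]<hi)]
            if len(Q)>15: print('  ',lo,hi,len(Q),'fit',fit(Q).round(4),'min',Q.min(0).round(4),'max',Q.max(0).round(4))
s=load('side0')
print('plate', atz(s,[(307,306),(357,320),(320,351),(278,336)],.008).round(4).tolist())
print('sleevetop', atz(s,[(318,305)],.048).round(4))
E
```

```text
scene0
tray [ 0.5329 -0.2244  0.0383]
   -0.005 0.004 1109 fit [ 0.5362 -0.2282  0.0596] min [ 0.4632 -0.2936 -0.005 ] max [ 0.5995 -0.1545  0.004 ]
   0.004 0.012 1204 fit [ 0.5427 -0.2386  0.0417] min [ 0.477  -0.2926  0.004 ] max [ 0.6025 -0.1584  0.0118]
   0.012 0.04 221 fit [ 0.5411 -0.2352  0.0142] min [ 0.5241 -0.2487  0.0121] max [ 0.5564 -0.2174  0.0397]
   0.04 0.055 172 fit [ 0.5414 -0.2356  0.0133] min [ 0.5255 -0.2534  0.0404] max [ 0.5594 -0.2195  0.0494]
stand [0.4556 0.1379 0.0807]
   -0.005 0.004 2494 fit [0.4604 0.1327 0.061 ] min [ 0.3861  0.068  -0.0038] max [0.5251 0.2076 0.0039]
   0.004 0.012 270 fit [0.4674 0.127  0.0502] min [0.4114 0.087  0.004 ] max [0.5205 0.1834 0.012 ]
   0.012 0.04 2320 fit [0.4689 0.1256 0.0357] min [0.4117 0.0765 0.012 ] max [0.5201 0.1814 0.0397]
   0.04 0.055 43 fit [0.4649 0.1292 0.0069] min [0.4554 0.1257 0.0403] max [0.4685 0.1388 0.0549]
   0.055 0.09 394 fit [0.4653 0.1284 0.0132] min [0.4494 0.1129 0.0554] max [0.4815 0.1445 0.0898]
   0.09 0.12 161 fit [-148.2773  147.0287  209.0503] min [0.4571 0.1228 0.0904] max [0.4707 0.
[... 2378 characters left out ...]
 458 fit [ 0.6117 -0.0819  0.0313] min [ 0.5754 -0.1278  0.0122] max [ 0.655  -0.0421  0.04  ]
   0.04 0.055 147 fit [ 0.5919 -0.0482  0.013 ] min [ 0.5769 -0.0644  0.0401] max [ 0.6061 -0.0302  0.0498]
dish [ 0.4534 -0.0253  0.0142]
   -0.005 0.004 1361 fit [ 0.453  -0.0188  0.0543] min [ 0.3839 -0.0949 -0.0019] max [0.5231 0.039  0.0038]
   0.004 0.012 88 fit [ 0.4535 -0.0112  0.03  ] min [ 0.425 -0.043  0.004] max [ 0.4829 -0.0172  0.0119]
   0.012 0.04 377 fit [ 0.4537 -0.0143  0.0228] min [ 0.4225 -0.045   0.0121] max [0.4831 0.021  0.0177]
plate [[0.5252, -0.1788, 0.008], [0.6061, -0.2231, 0.008], [0.5429, -0.3018, 0.008], [0.4793, -0.2632, 0.008]]
sleevetop [[ 0.5419 -0.239   0.048 ]]
```

```bash
python3 - <<'E'
import cv2,numpy as np
a=cv2.imread('pics/scene0.png');b=cv2.imread('pics/side0.png');w=cv2.imread('pics/wrist0.png')
c=lambda i,x,y,k:cv2.resize(i[y:y+k*3//4,x:x+k],(400,300),interpolation=cv2.INTER_CUBIC)
cv2.imwrite('pics/m1.png',np.vstack([np.hstack([c(a,345,150,100),c(b,268,285,100)]),np.hstack([c(a,235,245,160),c(b,220,165,120)])]))
E
```

```text
(no output)
```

View pics/m1.png

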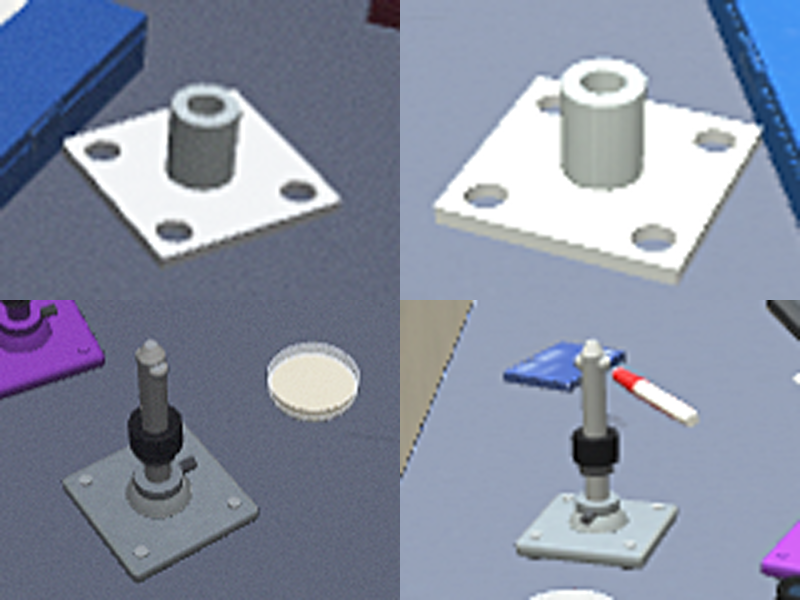

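The sleeve is at about (0.542,-0.2385), and the post at about (0.4655,0.127) with its tip at z≈0.1445. I'll move the wrist camera to the same height above the sleeve top and then above the post tip, so its calibration error cancels between the two views.

>>> servo_tool(rows=[[[30,-17,0],0,1],[[80,-46,0],0,1],[[135,-77,0],0,1],[[190,-109,0],0,1],[[245,-140,0],0,1],[[290,-166,0],0,1],[[320,-183,0],0,1],[[330,-189,0],0,1]])

```text
t: 0.95
tcp_pos: [0.4191, -0.3506, 0.4042]
tool_rot: [0.994, 0.111, 0.0, -0.001]
force: [0.4, -0.6, -0.1]
finger_gap: 1.0
```

>>> servo_tool(rows=[[[30,-17,10],0,1],[[70,-40,30],0,1],[[110,-63,60],0,1],[[135,-77,85],0,1],[[146,-84,100],0,1],[[146,-84,106],0,1],[[146,-84,106],0,1]])

```text
t: 1.65
tcp_pos: [0.5424, -0.2367, 0.2977]
tool_rot: [0.994, 0.111, -0.001, -0.001]
force: [-1.4, -1.0, 0.2]
finger_gap: 1.003
```

```bash
python3 - <<'E'
from h import *
s=snap('wrist','wt'); q=sense(); print(q['t'],q['tcp_pos'].round(4),q['tool_rot'].round(4),q['force'].round(2))
C=cloud(s); P=C[(s['z_map']>0)]
d=np.hypot(P[:,0]-.542,P[:,1]+.2385)<.03
Q=P[d&(P[:,2]>.043)&(P[:,2]<.054)]; print(len(Q),Q.mean(0),Q.min(0),Q.max(0))
# binder/purple
for n in ['scene0']:
    S=load(n);K=cloud(S); print('purple',K[258,243],K[215,237],'binder',K[190,325],K[205,320])
E
```

```text
1.7 [ 0.5424 -0.2374  0.2987] [ 9.939e-01  1.103e-01 -2.000e-04 -9.000e-04] [-0.45 -0.34 -0.52]
1846 [ 0.54263213 -0.23723897  0.04700677] [ 0.52546726 -0.25406554  0.04300086] [ 0.55875204 -0.22089823  0.04935376]
purple [0.62110769 0.09442155 0.02783769] [0.62599685 0.09020722 0.11709766] binder [ 0.62781546 -0.12682299  0.03713048] [ 0.61020923 -0.0917164   0.03171445]
```

View pics/wt.png

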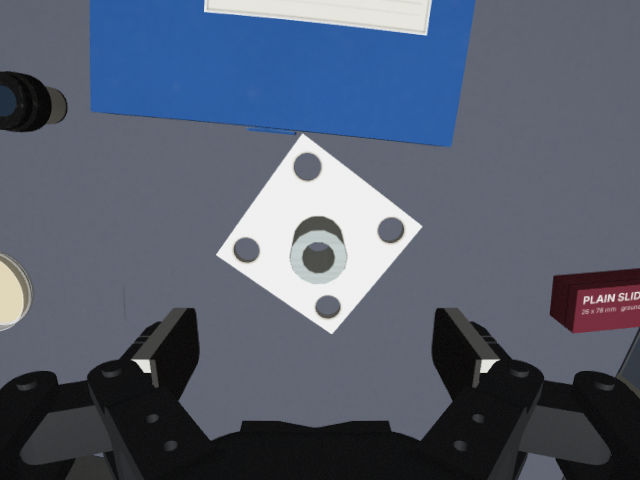

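The wrist view shows the sleeve's top ring centred at (319,257), midway between the fingers (inner edges at 197 and 433). The binder clears the fingers. Descending to grip.

>>> servo_tool(rows=[[[0,0,20],0,1],[[0,0,50],0,1],[[0,0,80],0,1],[[0,0,100],0,1],[[0,0,111],0,1],[[0,0,111],0,1],[[0,0,111],0,1]])

```text
t: 2.4
tcp_pos: [0.5425, -0.2382, 0.1889]
tool_rot: [0.994, 0.11, 0.001, -0.0]
force: [0.8, -0.3, -0.8]
finger_gap: 0.998
```

>>> servo_tool(rows=[[[0,0,0],0,-0.1],[[0,0,0],0,-0.4],[[0,0,0],0,-1],[[0,0,0],0,-1],[[0,0,0],0,-1],[[0,0,0],0,-1],[[0,0,0],0,-1],[[0,0,0],0,-1]], force=50)

```text
t: 3.2
tcp_pos: [0.5428, -0.2383, 0.1898]
tool_rot: [0.994, 0.11, 0.001, 0.0]
force: [-0.9, 0.7, 5.9]
finger_gap: 0.384
```

```bash
python3 - <<'E'
from h import *
q=sense(); print(q['t'],q['tcp_pos'].round(4),q['tool_rot'].round(4),q['force'].round(2),q['ft_torque'].round(3),q['finger_gap'])
s=snap('wrist','wg')
E
```

```text
3.2 [ 0.5428 -0.2383  0.1898] [9.939e-01 1.100e-01 1.100e-03 4.000e-04] [-0.92  0.65  5.91] [0.054 0.142 0.049] 0.3835059693926086
```

View pics/wg.png

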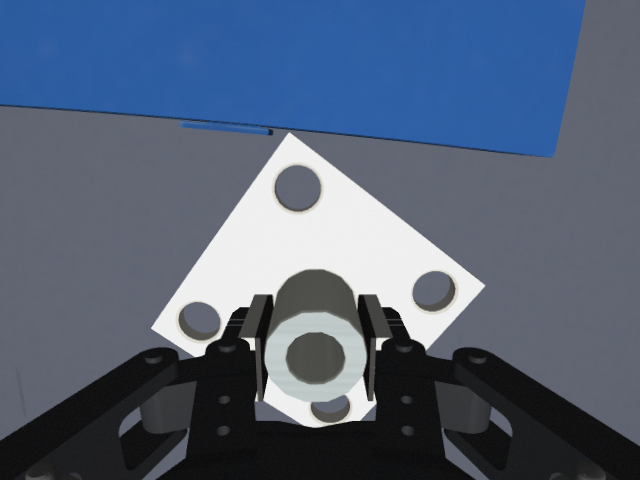

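The sleeve is gripped between the pads (pad edges at columns 265 and 370, sleeve top at (315,358)). Lifting, then moving near the stand so the wrist camera sees the post beside the held tray.

>>> servo_tool(rows=[[[0,0,-10],0,-1],[[0,0,-35],0,-1],[[0,0,-75],0,-1],[[0,0,-120],0,-1],[[0,0,-165],0,-1],[[0,0,-205],0,-1],[[0,0,-225],0,-1],[[0,0,-230],0,-1]])

```text
t: 4.05
tcp_pos: [0.5426, -0.2382, 0.4234]
tool_rot: [0.994, 0.11, 0.004, 0.002]
force: [1.0, 0.2, -1.3]
finger_gap: 0.382
```

>>> servo_tool(rows=[[[0,-15,0],0,-1],[[2,-50,0],0,-1],[[4,-95,0],0,-1],[[6,-140,0],0,-1],[[8,-185,0],0,-1],[[10,-225,0],0,-1],[[10,-242,0],0,-1],[[10,-242,0],0,-1]])

```text
t: 4.85
tcp_pos: [0.4971, 0.0034, 0.4202]
tool_rot: [0.994, 0.112, 0.001, 0.001]
force: [0.2, -0.7, -0.4]
finger_gap: 0.385
```

```bash
python3 - <<'E'
from h import *
q=sense(); print(q['t'],q['tcp_pos'].round(4),q['tool_rot'].round(4),q['force'].round(2),q['ft_torque'].round(3),q['finger_gap'])
s=snap('wrist','ws'); q=sense(); print(q['tcp_pos'].round(4))
snap('scene','sc1'); snap('side','si1'); print(sense()['tcp_pos'])
C=cloud(s);ok=s['z_map']>0
d=ok&(np.hypot(C[...,0]-.465,C[...,1]-.127)<.03)
for lo,hi in [(.13,.139),(.139,.15),(.1,.13),(.055,.085)]:
    m=d&(C[...,2]>lo)&(C[...,2]<hi); Q=C[m]
    if len(Q): print(lo,len(Q),Q.mean(0).round(4),Q.min(0).round(4),Q.max(0).round(4), np.argwhere(m).mean(0))
E
```

```text
4.85 [0.4971 0.0034 0.4202] [9.937e-01 1.122e-01 6.000e-04 1.000e-03] [ 0.23 -0.66 -0.44] [-0.03   0.016  0.002] 0.3850813879086534
[0.498  0.0019 0.4205]
[4.99128638e-01 1.04712782e-04 4.21152526e-01]
0.13 371 [0.4669 0.126  0.1344] [0.4529 0.1203 0.13  ] [0.4751 0.1365 0.139 ] [244.7115903  127.71967655]
0.139 167 [0.4649 0.1277 0.1409] [0.4598 0.1231 0.139 ] [0.47   0.133  0.1428] [249.52694611 120.63473054]
0.1 395 [0.468  0.1232 0.1165] [0.4526 0.1199 0.1001] [0.4755 0.1347 0.13  ] [237.66582278 142.72405063]
0.055 987 [0.4686 0.1236 0.0756] [0.4489 0.1121 0.0593] [0.4798 0.144  0.0848] [224.56433637 163.06990881]
```

View pics/ws.png

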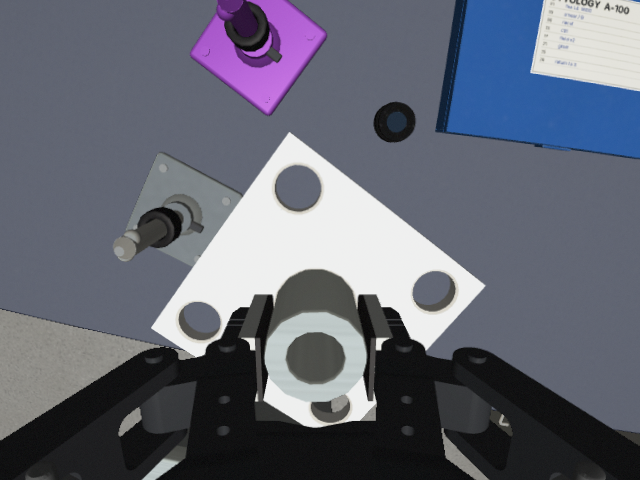

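The wrist view shows the post tip of the grey stand at (124,246), the held sleeve top at (315,358), and the purple decoy at the top left.

```bash
python3 - <<'E'
from h import *
from scipy.optimize import least_squares
s=load('ws'); C=cloud(s);ok=s['z_map']>0
tcp=np.array([.4975,.0025,.4204])
c=C[330,315]
m=ok&(np.hypot(C[...,0]-.4975,C[...,1]-.0025)<.022)&(abs(C[...,2]-.279)<.004)
vv,uu=np.nonzero(m); sel=(uu>262)&(uu<368)&(vv>308)&(vv<404)
Q=C[vv[sel],uu[sel]]; print('ring z',np.median(Q[:,2]),Q[:,:2].min(0),Q[:,:2].max(0))
# bore edge & outer edge via image: bright ring
h=np.median(Q[:,2]); im=s['image'].astype(int).mean(2)
mask=(m).astype(np.uint8); 
hsv=s['image']; ring=((im>170)&(s['z_map']<C.shape[0])).astype(np.uint8)
ring[:300]=0;ring[410:]=0;ring[:,:255]=0;ring[:,375:]=0
rm=(m&(abs(C[...,2]-h)<.003)).astype(np.uint8)
cs,hi=cv2.findContours(rm,cv2.RETR_CCOMP,cv2.CHAIN_APPROX_NONE)
for k,co in enumerate(cs):
    if len(co)<40: continue
    P=atz(s,co.reshape(-1,2).astype(float),h)[:,:2]
    r=least_squares(lambda p:np.hypot(*(P-p[:2]).T)-p[2],[.4975,.0025,.015],loss='soft_l1',f_scale=.0005)
    print('contour',len(co),r.x.round(4),hi[0][k])
print('tip', atz(s,[(124,246)],.144), pts(s,[(124,246)]))
T=s['cam_to_world'];print(T.round(4).tolist())
for n,u in [('sc1',0),('si1',0)]:
    s=load(n);C=cloud(s);ok=s['z_map']>0
    m=ok&(np.hypot(C[...,0]-.499,C[...,1])<.03)&(abs(C[...,2]-.279)<.0025)
    Q=C[m]; print(n,len(Q),Q.mean(0),Q.min(0),Q.max(0))
    for lo,hi in [(.1,.125),(.137,.15)]:
        d=ok&(np.hypot(C[...,0]-.465,C[...,1]-.127)<.03)&(C[...,2]>lo)&(C[...,2]<hi);Q=C[d]
        if len(Q): print('  post',len(Q),Q.mean(0),Q.min(0),Q.max(0))
E
```

```text
ring z 0.27754445004135053 [ 0.47873355 -0.0148834 ] [0.51323939 0.02182472]
contour 520 [0.4969 0.0035 0.017 ] [-1  3  5 -1]
contour 177 [0.4972 0.0037 0.0087] [27 25 -1  4]
tip [[0.46904225 0.12432375 0.144     ]] [[0.467358   0.1262421  0.13955231]]
[[0.2234, -0.9399, -0.2582, 0.5618], [-0.9747, -0.2149, -0.0613, 0.0187], [0.0021, 0.2654, -0.9641, 0.3889], [0.0, 0.0, 0.0, 1.0]]
sc1 148 [ 0.49141629 -0.00116152  0.27861841] [ 0.48061247 -0.02269165  0.2765372 ] [0.51405466 0.02928181 0.28139597]
  post 130 [0.46208512 0.13190213 0.11169924] [0.45753062 0.12265063 0.10032983] [0.47208162 0.136477   0.12482896]
  post 61 [0.46397447 0.12904264 0.14049274] [0.45920651 0.12149547 0.13718475] [0.47184702 0.13505518 0.1445557 ]
si1 56 [ 0.49628507 -0.01290027  0.2790331 ] [ 0.48230107 -0.02971309  0.2765691 ] [0.51509153 0.0156921  0.28143256]
  post 79 [0.46587175 0.12181382 0.11265249] [0.45549203 0.11400342 0.10044006] [0.47310355 0.13023738 0.12451859]
  post 19 [0.46583222 0.12451015 0.13998488] [0.46058243 0.12005755 0.13729018] [0.47142725 0.12999202 0.14307568]
```

>>> servo_tool(rows=[[[0,-15,0],0,-1],[[-1,-50,0],0,-1],[[-3,-90,15],0,-1],[[-5,-120,40],0,-1],[[-5,-132,60],0,-1],[[-5,-132,66],0,-1],[[-5,-132,66],0,-1],[[-5,-132,66],0,-1]])

```text
t: 5.8
tcp_pos: [0.4665, 0.1268, 0.355]
tool_rot: [0.994, 0.11, 0.003, 0.002]
force: [0.3, 0.3, 0.0]
finger_gap: 0.382
```

```bash
cat > chk.py <<'E'
from h import *
import sys
tag=sys.argv[1]
snap('wrist','w'+tag);
q=sense(); print(q['t'],q['tcp_pos'].round(4),q['tool_rot'].round(4),q['force'].round(2),q['ft_torque'].round(3),q['finger_gap'])
snap('scene','sc'+tag); snap('side','si'+tag); q=sense(); print(q['tcp_pos'].round(4),q['force'].round(2))
a=cv2.imread(f'pics/sc{tag}.png');b=cv2.imread(f'pics/si{tag}.png')
c=lambda i,x,y,k:cv2.resize(i[y:y+k*3//2,x:x+k],(400,600),interpolation=cv2.INTER_CUBIC)
cv2.imwrite(f'pics/m{tag}.png',np.hstack([c(a,215,125,150),c(b,220,95,110)]))
E
python3 chk.py 2
```

```text
5.85 [0.4666 0.1267 0.3553] [0.994  0.1094 0.0037 0.0025] [-0.26 -0.41 -0.6 ] [ 0.051 -0.006 -0.04 ] 0.38184476275245044
[0.4664 0.1268 0.3554] [ 0.06  0.13 -0.67]
```

View pics/m2.png

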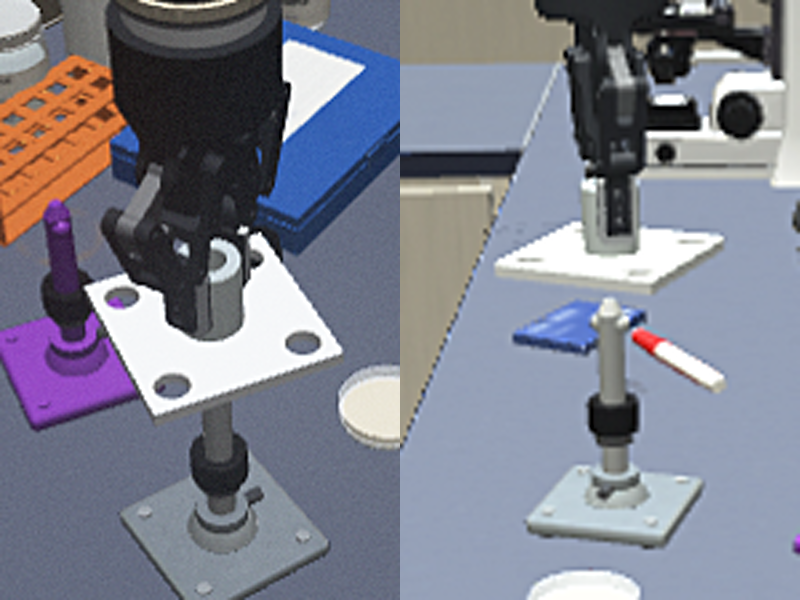

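```bash
cat > lat.py <<'E'
from h import *
import sys
tag=sys.argv[1]; bz=float(sys.argv[2]); ax=np.array([float(x) for x in sys.argv[3:5]])
P0=np.array([.465,.128])
for n in ['sc','si']:
    s=load(n+tag); C=cloud(s); ok=s['z_map']>0; e=s['cam_to_world'][:2,0]; e=e/np.linalg.norm(e)
    f=np.array([-e[1],e[0]]); 
    D=C[...,:2]-P0; l=D@e; dd=abs(D@f)
    for nm,zl,zh,r in [('post',.09,bz-.012,.008),('sleeve',bz+.011,bz+.046,.017)]:
        L=[];R=[]
        for v in range(480):
            # axis-plane lateral: row pixels belonging to object
            m=ok[v]&(C[v,:,2]>zl)&(C[v,:,2]<zh)&(dd[v]<.03)&(abs(l[v])<.03)
            u=np.nonzero(m)[0]
            if len(u)<4: continue
            rr=rays(s,[(u[0]-.5,v),(u[-1]+.5,v)])
            # lateral in mm at axis depth
            T=s['cam_to_world']; zc=np.median(C[v,u,2]); pc=np.linalg.inv(T)@np.r_[P0,zc,1]
            x=(rr[:,0]-pc[0]/pc[2])*pc[2]*1000; L.append(x[0]);R.append(x[1])
        L,R=np.array(L),np.array(R); print(n,nm,'e',e.round(2),len(L),'L',np.median(L).round(2),'R',np.median(R).round(2),'mid',((np.median(L)+np.median(R))/2).round(2))
        print('   ',np.c_[L,R].round(1)[::4].tolist())
E
python3 lat.py 2 .165 0 0
```

```text
sc post e [-0.76 -0.65] 16 L -7.75 R 7.71 mid -0.02
    [[1.2, 8.2], [-7.6, 8.0], [-8.0, 7.7], [-8.4, 7.4]]
sc sleeve e [-0.76 -0.65] 32 L -9.21 R 18.22 mid 4.5
    [[3.4, 20.4], [-0.7, 20.2], [13.4, 20.0], [6.0, 17.7], [-7.2, 29.4], [-21.6, 16.3], [-22.1, 18.7], [-18.5, 13.2]]
si post e [ 1.   -0.02] 24 L -7.18 R 8.65 mid 0.73
    [[-3.4, 5.3], [-8.0, 9.4], [-10.5, 11.4], [-6.5, 8.9], [-6.8, 8.6], [-7.1, 8.4]]
si sleeve e [ 1.   -0.02] 17 L -14.23 R 19.71 mid 2.74
    [[-13.8, 20.1], [-14.0, 20.0], [-14.4, 19.7], [-14.7, 19.5], [-6.5, 14.9]]
```

```bash
python3 - <<'E'
from h import *
s=load('sc2');C=cloud(s)
for v in range(214,262,3):
    row=[(u,int(s['image'][v,u].mean()),round(float(C[v,u,0]),3),round(float(C[v,u,1]),3),round(float(C[v,u,2]),3)) for u in (290,298,304,306,308)]
    print(v,row)
a=s['image']; x,y=270,205
cv2.imwrite('pics/z2.png',cv2.resize(a[y:y+75,x:x+60],(640,800),interpolation=cv2.INTER_CUBIC)[:600])
E
```

```text
214 [(290, 40, 0.449, 0.148, 0.252), (298, 31, 0.473, 0.109, 0.214), (304, 26, 0.465, 0.106, 0.217), (306, 39, 0.462, 0.105, 0.217), (308, 156, 0.463, 0.1, 0.213)]
217 [(290, 46, 0.449, 0.147, 0.247), (298, 222, 0.468, 0.115, 0.215), (304, 24, 0.465, 0.106, 0.211), (306, 40, 0.462, 0.105, 0.212), (308, 113, 0.463, 0.1, 0.208)]
220 [(290, 35, 0.453, 0.145, 0.238), (298, 85, 0.467, 0.115, 0.21), (304, 221, 0.459, 0.113, 0.214), (306, 34, 0.462, 0.106, 0.207), (308, 90, 0.463, 0.101, 0.203)]
223 [(290, 35, 0.452, 0.146, 0.235), (298, 81, 0.468, 0.115, 0.205), (304, 240, 0.454, 0.118, 0.214), (306, 21, 0.461, 0.107, 0.203), (308, 76, 0.463, 0.101, 0.198)]
226 [(290, 51, 0.452, 0.146, 0.229), (298, 228, 0.457, 0.127, 0.214), (304, 101, 0.453, 0.12, 0.211), (306, 23, 0.463, 0.106, 0.196), (308, 72, 0.463, 0.101, 0.193)]
229 [(290, 37, 0.452, 0.146, 0.225), (298, 213, 0.453, 0.131, 0.214), (304, 103, 0.452, 0.121, 0.208), (306, 23, 0.462, 0.106, 0.191), (308, 82, 0.462, 0.103, 0.189)]
232 [(290, 79, 0.454, 0.144, 0.217), (298, 111, 0.453, 0.131, 0.209), (304, 103, 0.452, 0.121, 0.202), (306
[... 874 characters left out ...]
8, 0.449, 0.118, 0.175)]
250 [(290, 84, 0.456, 0.145, 0.185), (298, 106, 0.454, 0.131, 0.176), (304, 255, 0.45, 0.125, 0.174), (306, 248, 0.447, 0.124, 0.175), (308, 247, 0.445, 0.122, 0.174)]
253 [(290, 243, 0.46, 0.141, 0.174), (298, 242, 0.451, 0.135, 0.175), (304, 247, 0.446, 0.129, 0.173), (306, 247, 0.445, 0.126, 0.172), (308, 247, 0.443, 0.125, 0.173)]
256 [(290, 248, 0.457, 0.144, 0.172), (298, 247, 0.449, 0.138, 0.173), (304, 247, 0.442, 0.134, 0.174), (306, 247, 0.439, 0.133, 0.175), (308, 247, 0.438, 0.13, 0.174)]
259 [(290, 248, 0.453, 0.149, 0.173), (298, 247, 0.444, 0.143, 0.174), (304, 247, 0.438, 0.138, 0.174), (306, 247, 0.437, 0.135, 0.173), (308, 247, 0.435, 0.134, 0.174)]
```

View pics/z2.png

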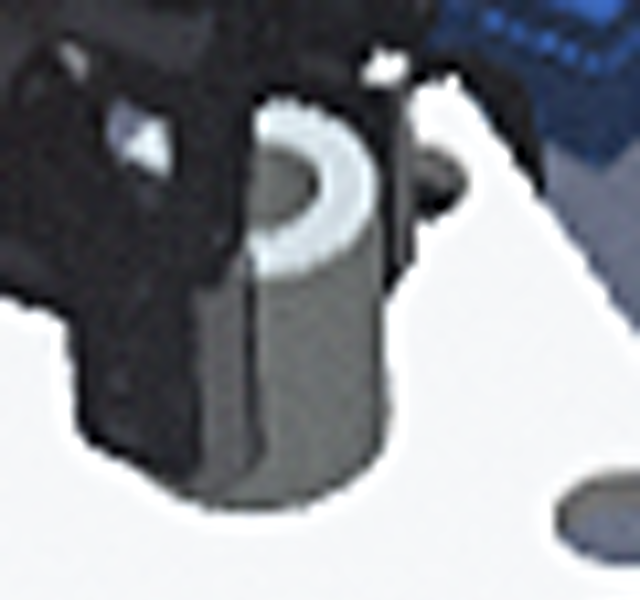

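```bash
python3 - <<'E'
from h import *
s=load('sc2');T=s['cam_to_world'];e=T[:2,0]/np.linalg.norm(T[:2,0])
for uv,z in [((305.1,222.3),.213),((305.6,233),.193),((305.9,243),.178)]:
    pc=np.linalg.inv(T)@np.r_[.465,.128,z,1]
    print((rays(s,[uv])[0,0]-pc[0]/pc[2])*pc[2]*1000-17)
# wrist ring
w=load('w2');C=cloud(w);ok=w['z_map']>0
from scipy.optimize import least_squares
m=ok&(np.hypot(C[...,0]-.4665,C[...,1]-.127)<.025)&(abs(C[...,2]-.2135)<.003)
cs,hi=cv2.findContours(m.astype(np.uint8),cv2.RETR_CCOMP,cv2.CHAIN_APPROX_NONE)
for co in cs:
    if len(co)<100: continue
    P=atz(w,co.reshape(-1,2).astype(float),.2132)[:,:2]
    r=least_squares(lambda p:np.hypot(*(P-p[:2]).T)-p[2],[.4665,.127,.015],loss='soft_l1',f_scale=.0005); print(len(co),r.x)
E
```

```text
-0.9421348545290442
-0.8845860091339617
-0.9274604477480786
590 [0.4675409  0.12684195 0.017055  ]
176 [0.46765005 0.12676759 0.00884677]
```

Combining the three cameras, the sleeve is about 2.4 mm too far in +x and 0.8 mm too far in -y of the post. Correcting that and entering gently.

>>> servo_tool(rows=[[[-2.2,-1.3,0],0,-1],[[-2.2,-1.3,0],0,-1],[[-2.2,-1.3,0],0,-1],[[-2.2,-1.3,8],0,-1],[[-2.2,-1.3,16],0,-1],[[-2.2,-1.3,22],0,-1],[[-2.2,-1.3,25],0,-1],[[-2.2,-1.3,25],0,-1]])

```text
t: 6.75
tcp_pos: [0.464, 0.1275, 0.3295]
tool_rot: [0.994, 0.109, 0.003, 0.002]
force: [0.4, 0.2, -0.9]
finger_gap: 0.379
```

>>> servo_tool(rows=[[[0,0,1],0,-1],[[0,0,3],0,-1],[[0,0,5],0,-1],[[0,0,5],0,-1]])

```text
t: 7.15
tcp_pos: [0.464, 0.1275, 0.3244]
tool_rot: [0.994, 0.109, 0.003, 0.002]
force: [-0.6, -0.4, -1.4]
finger_gap: 0.379
```

>>> servo_tool(rows=[[[0,0,2],0,-1],[[0,0,4],0,-1],[[0,0,6],0,-1],[[0,0,6],0,-1]])

```text
t: 7.55
tcp_pos: [0.4642, 0.1277, 0.3186]
tool_rot: [0.994, 0.109, 0.003, 0.002]
force: [-0.2, 1.5, 0.5]
finger_gap: 0.384
```

>>> servo_tool(rows=[[[0,0,2],0,-1],[[0,0,4],0,-1],[[0,0,6],0,-1],[[0,0,6],0,-1]])

```text
t: 7.95
tcp_pos: [0.4641, 0.1277, 0.312]
tool_rot: [0.994, 0.109, 0.003, 0.002]
force: [-0.2, 2.9, -1.4]
finger_gap: 0.382
```

>>> servo_tool(rows=[[[0,-0.4,2],0,-1],[[0,-0.5,5],0,-1],[[0,-0.5,8],0,-1],[[0,-0.5,10],0,-1],[[0,-0.5,10],0,-1]])

```text
t: 8.45
tcp_pos: [0.4639, 0.1282, 0.3014]
tool_rot: [0.994, 0.109, 0.002, 0.002]
force: [0.3, 1.0, -3.6]
finger_gap: 0.382
```

```bash
python3 chk.py 3
```

```text
8.5 [0.4639 0.1282 0.3015] [0.994  0.1091 0.0024 0.0018] [ 0.26  0.88 -2.72] [ 0.17  -0.107  0.046] 0.3804824211301849
[0.4639 0.1282 0.3017] [ 0.54  0.19 -2.82]
```

View pics/m3.png

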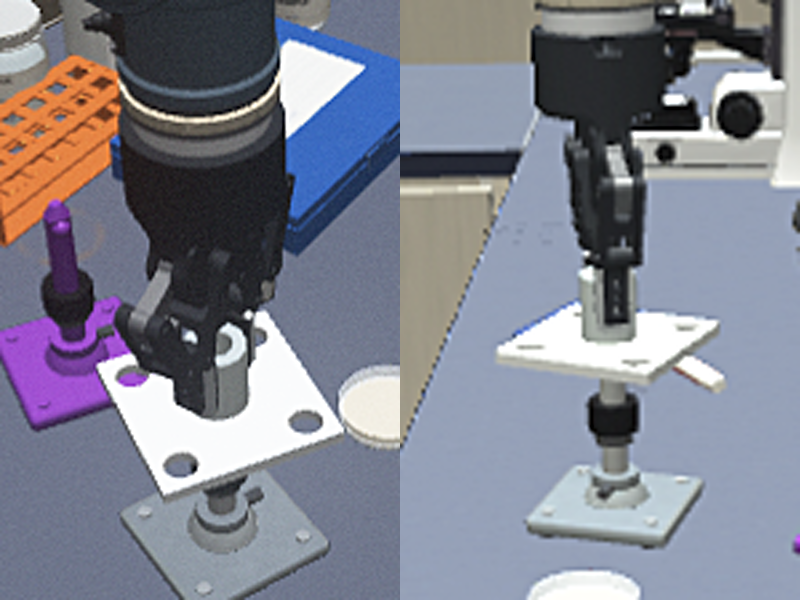

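The tray is level on the post, past the balls and about 30 mm above the seat. Continuing down.

>>> servo_tool(rows=[[[0,0,3],0,-1],[[0,0,7],0,-1],[[0,0,11],0,-1],[[0,0,15],0,-1],[[0,0,15],0,-1]])

```text
t: 9.1
tcp_pos: [0.4638, 0.1281, 0.2859]
tool_rot: [0.994, 0.109, 0.002, 0.002]
force: [-0.0, 1.6, -1.2]
finger_gap: 0.381
```

>>> servo_tool(rows=[[[0,0,3],0,-1],[[0,0,6],0,-1],[[0,0,9],0,-1],[[0,0,9],0,-1]])

```text
t: 9.5
tcp_pos: [0.4638, 0.1281, 0.2764]
tool_rot: [0.994, 0.109, 0.002, 0.002]
force: [0.3, 0.9, -1.8]
finger_gap: 0.382
```

>>> servo_tool(rows=[[[0,0,1],0,-1],[[0,0,2],0,-1],[[0,0,2],0,-1]])

```text
t: 9.8
tcp_pos: [0.4638, 0.1281, 0.2742]
tool_rot: [0.994, 0.109, 0.002, 0.002]
force: [1.2, 1.5, -2.9]
finger_gap: 0.381
```

>>> servo_tool(rows=[[[0,0,1],0,-1],[[0,0,2],0,-1],[[0,0,2],0,-1]])

```text
t: 10.1
tcp_pos: [0.4638, 0.1281, 0.2721]
tool_rot: [0.994, 0.109, 0.002, 0.002]
force: [2.6, 1.2, -1.1]
finger_gap: 0.383
```

>>> servo_tool(rows=[[[0,0,0.5],0,-1],[[0,0,1],0,-1],[[0,0,1],0,-1]])

```text
t: 10.4
tcp_pos: [0.4638, 0.1281, 0.2709]
tool_rot: [0.994, 0.109, 0.002, 0.002]
force: [1.3, 1.5, -0.4]
finger_gap: 0.384
```

>>> servo_tool(rows=[[[0,0,0.5],0,-1],[[0,0,1],0,-1],[[0,0,1],0,-1]])

```text
t: 10.7
tcp_pos: [0.4638, 0.1281, 0.2698]
tool_rot: [0.994, 0.109, 0.001, 0.002]
force: [0.8, 1.0, -1.8]
finger_gap: 0.383
```

```bash
cat > tip.py <<'E'
from h import *
import sys
w=snap('wrist','t'+sys.argv[1]); C=cloud(w);ok=w['z_map']>0
q=sense(); print(q['t'],q['tcp_pos'].round(4),q['force'].round(2),q['finger_gap'])
d=np.hypot(C[...,0]-.4645,C[...,1]-.1275); t=q['tcp_pos'][2]
A=C[ok&(d<.012)&(C[...,2]>t-.142+.004)&(C[...,2]<t-.1)]; B=C[ok&(d<.018)&(d>.0135)&(abs(C[...,2]-t+.142)<.004)]
print('tip z (95pct,max)',len(A),np.percentile(A[:,2],95),A[:,2].max(),'ring',len(B),np.median(B[:,2]), 'diff',np.percentile(A[:,2],95)-np.median(B[:,2]))
E
python3 tip.py a
```

```text
10.75 [0.4638 0.1281 0.2698] [ 1.49  1.69 -1.64] 0.38100489325519077
tip z (95pct,max) 2244 0.16898782571220955 0.16980583676742955 ring 2908 0.1271012470628016 diff 0.04188657864940795
```

```bash
python3 - <<'E'
from h import *
w=load('ta');C=cloud(w);ok=w['z_map']>0
d=np.hypot(C[...,0]-.4645,C[...,1]-.1275)
for lo in np.arange(.126,.15,.002):
    m=ok&(d<.0105)&(C[...,2]>=lo)&(C[...,2]<lo+.002); 
    if m.sum(): print(lo.round(3),m.sum(),C[m][:,:2].mean(0).round(4),np.argwhere(m).mean(0).round(0))
a=w['image'][280:430,215:415]; cv2.imwrite('pics/ta_c.png',cv2.resize(a,(800,600),interpolation=cv2.INTER_CUBIC))
E
```

```text
0.126 689 [0.4692 0.1266] [342. 323.]
0.128 250 [0.4707 0.1283] [340. 319.]
0.13 174 [0.4703 0.1299] [343. 314.]
0.132 290 [0.4686 0.1293] [352. 315.]
0.134 425 [0.468  0.1298] [357. 313.]
0.136 408 [0.4674 0.1293] [362. 314.]
0.138 328 [0.4667 0.1292] [369. 314.]
0.14 500 [0.4649 0.1287] [379. 314.]
0.142 117 [0.4649 0.1289] [381. 313.]
```

View pics/ta_c.png

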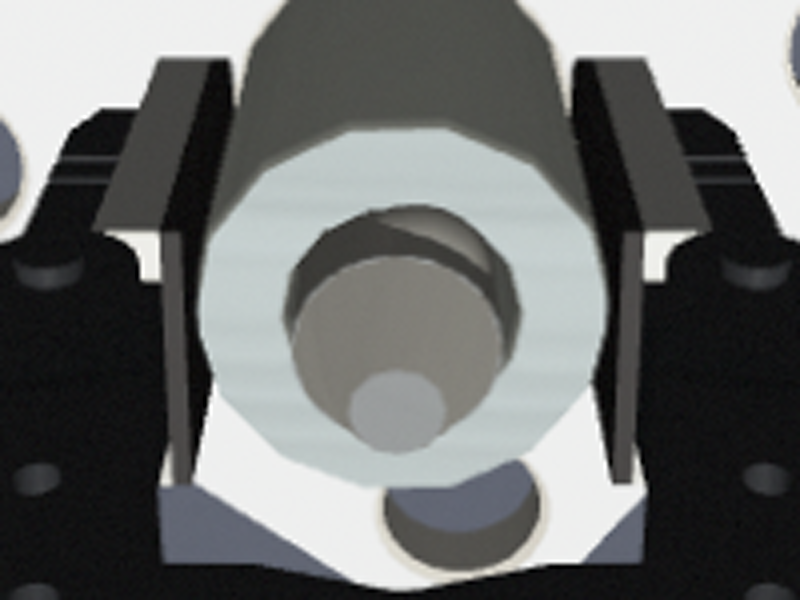

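The post tip stands about 14.5 mm above the sleeve's top, so seat contact (15 mm) is imminent and the click (19 mm) is about 4.5 mm away. The last crop shows the balls still inside the bore.

>>> servo_tool(rows=[[[0,0,0.7],0,-1],[[0,0,1.5],0,-1],[[0,0,1.5],0,-1]])

```text
t: 11.05
tcp_pos: [0.4638, 0.1281, 0.2682]
tool_rot: [0.994, 0.109, 0.001, 0.002]
force: [2.0, 1.2, -2.0]
finger_gap: 0.378
```

>>> servo_tool(rows=[[[0,0,0.5],0,-1],[[0,0,1],0,-1],[[0,0,1],0,-1]])

```text
t: 11.35
tcp_pos: [0.4638, 0.1281, 0.2671]
tool_rot: [0.994, 0.109, 0.001, 0.002]
force: [1.3, 1.2, -1.2]
finger_gap: 0.383
```

>>> servo_tool(rows=[[[0,0,0.5],0,-1],[[0,0,1],0,-1],[[0,0,1],0,-1]])

```text
t: 11.65
tcp_pos: [0.4639, 0.128, 0.2659]
tool_rot: [0.994, 0.109, 0.001, 0.002]
force: [1.8, 0.5, -2.0]
finger_gap: 0.382
```

```bash
cat > tip.py <<'E'
from h import *
import sys
w=snap('wrist','t'+sys.argv[1]); C=cloud(w);ok=w['z_map']>0
F=[sense() for _ in range(5)]; q=F[-1]; print(q['t'],q['tcp_pos'].round(4),np.mean([f['force'] for f in F],0).round(2),q['finger_gap'])
d=np.hypot(C[...,0]-.4645,C[...,1]-.1285); t=q['tcp_pos'][2]
A=C[ok&(d<.004)&(C[...,2]>.136)&(C[...,2]<.146)]; B=C[ok&(d<.018)&(d>.0135)&(abs(C[...,2]-t+.142)<.005)]
print('tip',len(A),np.median(A[:,2]),'ring',len(B),np.median(B[:,2]),'diff',np.median(A[:,2])-np.median(B[:,2]))
E
cp pics/ta.npz pics/keep.npz; python3 tip.py b
```

```text
11.7 [0.4639 0.128  0.2659] [ 1.92  1.06 -2.38] 0.3798348797355497
tip 655 0.14141894776442065 ring 2759 0.12316215353769025 diff 0.018256794226730405
```

>>> servo_tool(rows=[[[0,0,0.5],0,-1],[[0,0,1],0,-1],[[0,0,1],0,-1]])

```text
t: 12.0
tcp_pos: [0.4639, 0.128, 0.2649]
tool_rot: [0.994, 0.109, 0.001, 0.002]
force: [1.5, 0.9, 0.8]
finger_gap: 0.382
```

```bash
python3 tip.py c
```

```text
12.05 [0.4639 0.128  0.2649] [ 1.21  0.64 -0.61] 0.37858301722388354
tip 657 0.1414475758804382 ring 2670 0.12214382616839228 diff 0.019303749712045903
```

>>> servo_tool(rows=[[[0,0,0.5],0,-1],[[0,0,1],0,-1],[[0,0,1],0,-1]])

```text
t: 12.35
tcp_pos: [0.4638, 0.128, 0.2641]
tool_rot: [0.994, 0.109, 0.002, 0.002]
force: [0.5, 0.7, 2.9]
finger_gap: 0.378
```

```bash
python3 tip.py d; python3 - <<'E'
from h import *
w=load('td'); a=w['image'][280:430,215:415]
s=snap('side','sd')['image'][140:240,240:320]
cv2.imwrite('pics/td_c.png',np.hstack([cv2.resize(a,(400,300),interpolation=cv2.INTER_CUBIC),cv2.resize(s,(400,500),interpolation=cv2.INTER_CUBIC)[:300]]))
# side depth: seat ring band & plate underside
S=load('sd');C=cloud(S);ok=S['z_map']>0
for v in range(190,225,1):
    print(v,C[v,277].round(3),S['image'][v,277].mean().round(0),C[v,281].round(3),S['image'][v,281].mean().round(0))
E
```

```text
12.4 [0.4639 0.128  0.2641] [0.84 1.25 3.18] 0.38045059073162607
tip 672 0.14140789561380196 ring 2624 0.12132643225826895 diff 0.020081463355533014
190 [0.466 0.098 0.123] 33.0 [0.474 0.101 0.122] 39.0
191 [0.466 0.094 0.122] 33.0 [0.474 0.101 0.12 ] 41.0
192 [0.465 0.098 0.118] 33.0 [0.474 0.099 0.118] 36.0
193 [0.465 0.098 0.116] 31.0 [0.474 0.099 0.116] 35.0
194 [0.465 0.097 0.114] 30.0 [0.474 0.096 0.114] 36.0
195 [0.465 0.097 0.112] 31.0 [0.474 0.097 0.112] 36.0
196 [0.465 0.099 0.109] 30.0 [0.473 0.104 0.107] 35.0
197 [0.465 0.096 0.108] 29.0 [0.474 0.1   0.106] 33.0
198 [0.465 0.099 0.105] 28.0 [0.474 0.098 0.105] 49.0
199 [0.465 0.098 0.103] 21.0 [0.473 0.101 0.102] 29.0
200 [0.465 0.098 0.1  ] 10.0 [0.473 0.102 0.099] 49.0
201 [0.464 0.105 0.096] 112.0 [0.473 0.104 0.096] 145.0
202 [0.464 0.106 0.093] 140.0 [0.473 0.104 0.094] 147.0
203 [0.464 0.11  0.089] 162.0 [0.472 0.114 0.088] 154.0
204 [0.464 0.111 0.086] 166.0 [0.472 0.113 0.086] 145.0
205 [0.464 0.111 0.084] 152.0 [0.472 0.113 0.083] 217.0
206 [0.464 0.106 0.084] 255.0 [0.472 0.108 0.083] 255.0
207 [0.464 0.103 0.08
[... 283 characters left out ...]
255.0 [0.474 0.071 0.083] 255.0
213 [0.465 0.072 0.08 ] 201.0 [0.474 0.066 0.083] 253.0
214 [0.465 0.071 0.079] 180.0 [0.474 0.068 0.08 ] 186.0
215 [0.465 0.071 0.076] 200.0 [0.474 0.068 0.077] 186.0
216 [0.463 0.113 0.057] 73.0 [0.474 0.07  0.075] 154.0
217 [0.463 0.112 0.055] 28.0 [0.471 0.118 0.053] 68.0
218 [0.462 0.12  0.05 ] 134.0 [0.471 0.119 0.05 ] 103.0
219 [0.462 0.121 0.047] 138.0 [0.471 0.124 0.046] 110.0
220 [0.462 0.118 0.046] 135.0 [0.471 0.121 0.044] 109.0
221 [0.462 0.122 0.042] 135.0 [0.471 0.124 0.041] 109.0
222 [0.462 0.117 0.041] 134.0 [0.471 0.121 0.04 ] 108.0
223 [0.462 0.121 0.037] 134.0 [0.471 0.121 0.037] 105.0
224 [0.462 0.12  0.035] 126.0 [0.471 0.122 0.034] 109.0
```

View pics/td_c.png

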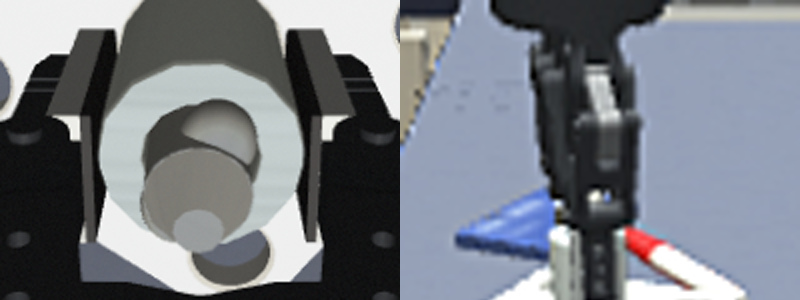

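Upward force now shows seat contact (about +5 N change), and one ball is rising in the bore at (220,130), not yet over the ring. Pressing on in small steps.

>>> servo_tool(rows=[[[0,0,0.5],0,-1],[[0,0,1],0,-1],[[0,0,1],0,-1]])

```text
t: 12.75
tcp_pos: [0.4639, 0.128, 0.2631]
tool_rot: [0.994, 0.109, 0.002, 0.002]
force: [0.6, -0.3, 3.5]
finger_gap: 0.38
```

```bash
python3 tip.py e
```

```text
12.8 [0.4638 0.128  0.2631] [-0.17  0.26  3.82] 0.37801051990541323
tip 681 0.14140047727118824 ring 2585 0.12031705982146183 diff 0.021083417449726402
```

>>> servo_tool(rows=[[[0,0,0.5],0,-1],[[0,0,1],0,-1],[[0,0,1],0,-1]])

```text
t: 13.1
tcp_pos: [0.4639, 0.128, 0.2621]
tool_rot: [0.994, 0.109, 0.001, 0.002]
force: [0.7, 0.9, 4.3]
finger_gap: 0.381
```

```bash
python3 tip.py f
```

```text
13.15 [0.4638 0.128  0.2621] [0.29 0.17 4.25] 0.3815204106503204
tip 686 0.1414588695063135 ring 2531 0.11928737397941554 diff 0.02217149552689797
```

```bash
cat > ball.py <<'E'
from h import *
import sys
for k in sys.argv[1]:
    w=load('t'+k);C=cloud(w);ok=w['z_map']>0
    d=np.hypot(C[...,0]-.4648,C[...,1]-.1285)
    rm=ok&(d>.0135)&(d<.0165)&(C[...,2]>.112)&(C[...,2]<.1285); rz=np.median(C[rm][:,2])
    o=[]
    for r0,r1 in [(.0085,.0095),(.0095,.0105),(.0105,.0115),(.0115,.0125),(.0125,.0135)]:
        m=ok&(d>r0)&(d<r1)&(C[...,2]>rz+.0012)&(C[...,2]<rz+.012); o.append((int(m.sum()),np.round((np.percentile(C[m][:,2],95)-rz)*1e3,1) if m.sum() else 0))
    print(k,rz.round(4),o)
E
python3 ball.py abcdef
```

```text
a 0.1264 [(70, np.float64(6.7)), (136, np.float64(2.2)), (158, np.float64(2.1)), (211, np.float64(2.1)), (256, np.float64(2.3))]
b 0.1227 [(230, np.float64(9.7)), (274, np.float64(8.7)), (158, np.float64(8.4)), (132, np.float64(5.4)), (143, np.float64(2.1))]
c 0.1217 [(204, np.float64(11.2)), (278, np.float64(10.1)), (310, np.float64(9.2)), (121, np.float64(7.9)), (146, np.float64(2.0))]
d 0.121 [(191, np.float64(11.3)), (292, np.float64(11.0)), (302, np.float64(9.9)), (120, np.float64(8.5)), (118, np.float64(2.1))]
e 0.12 [(182, np.float64(11.8)), (282, np.float64(11.5)), (265, np.float64(10.8)), (110, np.float64(9.9)), (93, np.float64(2.1))]
f 0.1191 [(138, np.float64(11.8)), (245, np.float64(11.8)), (260, np.float64(11.3)), (87, np.float64(10.8)), (85, np.float64(2.0))]
```

Force, depth and geometry agree on the following:
- The balls wedged out between 15 and 19 mm of tip protrusion, cancelling the seat's push.
- The push-back after that is the seat alone, so the click has happened. The tip now stands about 22 mm above the sleeve.

I'll stop pressing, ease back up to the held position, and check.

>>> servo_tool(rows=[[[0,0,-0.8],0,-1],[[0,0,-1.6],0,-1],[[0,0,-2.3],0,-1],[[0,0,-2.3],0,-1],[[0,0,-2.3],0,-1]])

```text
t: 13.65
tcp_pos: [0.4639, 0.128, 0.2644]
tool_rot: [0.994, 0.109, 0.002, 0.002]
force: [0.9, 1.2, 2.9]
finger_gap: 0.384
```

```bash
python3 tip.py g; python3 ball.py afg
```

```text
13.7 [0.4639 0.128  0.2643] [1.32 0.73 2.86] 0.3816531532308326
tip 676 0.14140865181927342 ring 2627 0.12158404693761718 diff 0.019824604881656244
a 0.1264 [(70, np.float64(6.7)), (136, np.float64(2.2)), (158, np.float64(2.1)), (211, np.float64(2.1)), (256, np.float64(2.3))]
f 0.1191 [(138, np.float64(11.8)), (245, np.float64(11.8)), (260, np.float64(11.3)), (87, np.float64(10.8)), (85, np.float64(2.0))]
g 0.1212 [(203, np.float64(11.3)), (303, np.float64(10.6)), (281, np.float64(9.7)), (127, np.float64(8.1)), (114, np.float64(2.1))]
```

>>> servo_tool(rows=[[[0,0,0],0,-0.15],[[0,0,0],0,0],[[0,0,0],0,0.3],[[0,0,0],0,0.5],[[0,0,0],0,0.5],[[0,0,0],0,0.5]])

```text
t: 14.3
tcp_pos: [0.4638, 0.128, 0.2643]
tool_rot: [0.994, 0.109, 0.001, 0.002]
force: [0.1, 0.3, -0.2]
finger_gap: 0.752
```

```bash
python3 tip.py h; python3 ball.py agh; python3 - <<'E'
from h import *
w=load('th'); a=w['image'][260:440,195:435]
cv2.imwrite('pics/th_c.png',cv2.resize(a,(800,600),interpolation=cv2.INTER_CUBIC))
C=cloud(w);d=np.hypot(C[...,0]-.4648,C[...,1]-.1285)
for k in 'ah':
    w=load('t'+k);C=cloud(w)
    m=(d>.0135)&(d<.0165);h,e=np.histogram(C[m][:,2],np.arange(.112,.132,.001)); print(k,h)
E
```

```text
14.35 [0.4638 0.128  0.2643] [0.19 0.44 0.21] 0.7536623602854727
tip 672 0.14141993848596093 ring 2507 0.12223164736991127 diff 0.019188291116049666
a 0.1264 [(70, np.float64(6.7)), (136, np.float64(2.2)), (158, np.float64(2.1)), (211, np.float64(2.1)), (256, np.float64(2.3))]
g 0.1212 [(203, np.float64(11.3)), (303, np.float64(10.6)), (281, np.float64(9.7)), (127, np.float64(8.1)), (114, np.float64(2.1))]
h 0.1219 [(211, np.float64(10.7)), (281, np.float64(10.1)), (296, np.float64(9.1)), (128, np.float64(8.0)), (125, np.float64(2.1))]
a [ 91  96  97  91  93 104  99 114 107  96 126 101 124 222 669 827 142   1
   0   0]
h [ 102   95  109  113  100  126  100  110  180  440 1008  310   10    0
    0    0    0    0    0    0]
```

View pics/th_c.png

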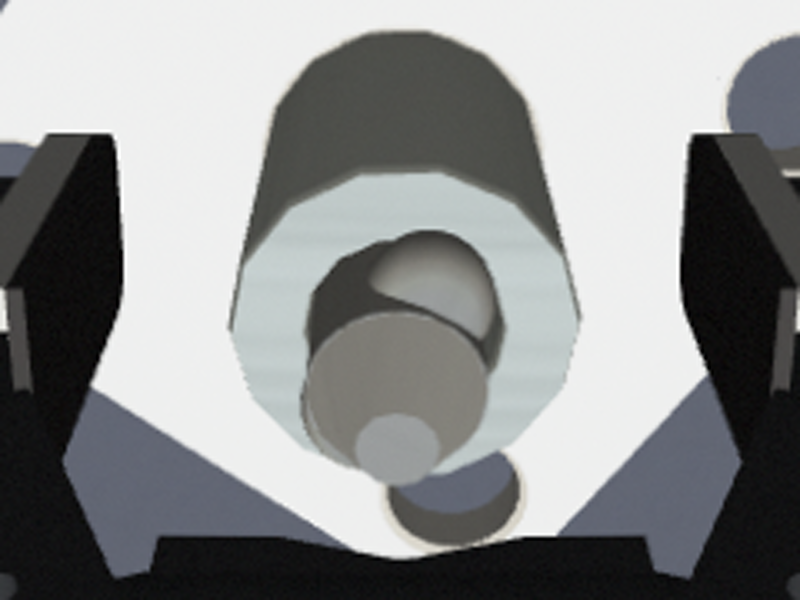

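After release the tip stands 19.2 mm above the sleeve, the locked value (an unlocked tray would rise to 15). The ball at (430,270) overlaps the bore edge. Retreating straight up.

>>> servo_tool(rows=[[[0,0,0],0,0.8],[[0,0,0],0,1],[[0,0,-10],0,1],[[0,0,-35],0,1],[[0,0,-70],0,1],[[0,0,-105],0,1],[[0,0,-125],0,1],[[0,0,-130],0,1]])

```text
t: 15.15
tcp_pos: [0.4638, 0.1285, 0.3974]
tool_rot: [0.994, 0.109, 0.005, 0.002]
force: [-0.3, -0.1, -0.1]
finger_gap: 0.999
```

>>> servo_tool(rows=[[[0,0,0],0,1],[[0,0,0],0,1],[[0,0,0],0,1]])

```text
t: 15.45
tcp_pos: [0.4634, 0.1285, 0.3963]
tool_rot: [0.994, 0.109, 0.003, 0.002]
force: [-0.1, 0.8, -0.5]
finger_gap: 1.0
```

```bash
python3 - <<'E'
from h import *
q=sense(); print(q['t'],q['tcp_pos'].round(4),q['force'].round(2))
for n,a0 in [('scene','scene0'),('side','side0'),('wrist',None)]:
    s=snap(n,'end_'+n); C=cloud(s); ok=s['z_map']>0
    d=np.hypot(C[...,0]-.465,C[...,1]-.128); col=s['image'].min(2)
    A=C[ok&(d<.004)&(C[...,2]>.135)&(C[...,2]<.15)]; B=C[ok&(d<.0165)&(d>.0125)&(C[...,2]>.115)&(C[...,2]<.131)]
    P=C[ok&(d<.068)&(d>.022)&(C[...,2]>.06)&(C[...,2]<.1)&(col>225)]
    g=np.linalg.lstsq(np.c_[P[:,:2]-[.465,.128],np.ones(len(P))],P[:,2],rcond=None)[0]
    print(n,'tip',np.percentile(A[:,2],90) if len(A) else None,'ring',np.percentile(B[:,2],[50,80,95]) if len(B) else None,'plate',len(P),'tilt deg',np.degrees(g[:2]).round(2),'z',g[2].round(4))
    if a0:
        o=load(a0); Co=cloud(o)
        for nm,c,r,zl in [('dish',(.4535,-.011),.05,.012),('eye',(.592,-.046),.03,.04)]:
            f=lambda K:K[(np.hypot(K[...,0]-c[0],K[...,1]-c[1])<r)&(K[...,2]>zl)&(K[...,2]<.06)].mean(0).round(4)
            print('  ',nm,f(Co),f(C))
E
```

```text
15.45 [0.4634 0.1285 0.3963] [-0.06  0.75 -0.46]
scene tip 0.14378039311731583 ring [0.12230568 0.12402368 0.12509435] plate 2210 tilt deg [-0.23  0.09] z 0.084
   dish [ 0.4526 -0.0094  0.0156] [ 0.4526 -0.0093  0.0156]
   eye [ 0.5912 -0.0445  0.0461] [ 0.5915 -0.0446  0.0461]
side tip 0.1428867068773748 ring [0.12382751 0.12465711 0.12780432] plate 502 tilt deg [-0.24 -0.08] z 0.0839
   dish [ 0.4537 -0.0143  0.0153] [ 0.4537 -0.014   0.0153]
   eye [ 0.5918 -0.0491  0.0457] [ 0.5917 -0.0493  0.0456]
wrist tip 0.14224292637303185 ring [0.12241676 0.12307004 0.12358978] plate 12193 tilt deg [-0.24  0.1 ] z 0.0826
```

All three cameras agree: the tip is about 19–20 mm above the sleeve, the plate's tilt is 0.25°, and the bystanders have not moved. Handing in.

```bash
python3 -c "from station import sign_off; print(sign_off())"
```

```text
the job is handed in; nothing more can be done
None
```

The tray is locked on the grey stand's post, and I handed the job in at about 15.5 s on the robot's clock. I gripped the sleeve at 50 N, lined it up over the post with the three cameras, pressed it down past the click, let go and backed off straight up.

**Last checks, after letting go:**
- **Lock:** the post's tip stands about 19–20 mm above the sleeve in the camera depth data. The locked value is 19 mm, and an unlocked tray would have risen to about 15 mm. A ball is visible over the edge of the bore.
- **Level:** the plate is tilted by about 0.25°.
- **Bystanders:** the petri dish and the eyepiece are within 0.3 mm of where they started.
- **Robot:** it is clear of everything, with no contact force.

**What did not go cleanly:** the click did not show clearly in the force, because the balls pushing out cancelled the seat's push. I therefore pressed about 3 mm past it, to about 22 mm of tip. That needed about 6 N and reached about where the rubber bumper starts, without loading it noticeably. I then eased back before letting go. The cameras also differed by 1–2 mm on absolute heights.

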